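# Set out the bushing inspection station

### The arm

A 7-joint arm with a two-finger parallel gripper is mounted at the origin on the work surface. World frame = base frame: x ahead of the robot, y to its left, z up, the work surface at z = 0. Lengths are in m, angles in rad, forces in N, time in s.
With the tool pointing down it reaches from about 0.4 to 0.85 m from the base axis. Payload 10.4 kg.
Tool frame: the origin (TCP) lies on the centre line of the jaws, within the pads' length; the fingertips stand 11 mm ahead of it and the grasp point (between the pads) lies 8 mm behind it (manip.finger_overhang is the distance from the TCP to the fingertips, in m); z points along the fingers, y is the line along which they close (so a half turn about z gives the same grasp; the last joint's range is limited). The gripper opens to 85 mm and grips with 20 to 120 N. Pads are 22 mm wide; open, the fingers measure 114 mm over their backs; the gripper's body (76 mm by 85 mm) begins 54 mm behind the grasp point. The pads swing forward as they close: fully open they stand 13 mm farther back than shut.
Start: joints at [1.259, 0.332, -0.065, 1.46, 0.022, 1.35, -0.088], TCP at [0.178, -0.599, 0.242] pointing down, gripper open.
Joint ranges: [-2.6, 2.6], [-0.5, 2.12], [-1.47, 1.34], [0.16, 2.42], [-1.27, 4.41], [0.06, 2.06], [-2.6, 2.6]. Speed limits (rad/s): [2.22, 2.22, 2.79, 2.79, 3.14, 3.14, 3.14].

### API

Orientations are given as a unit quaternion [x, y, z, w].
In Python, from workcell import manip, imaging, workorder gives the robot as it stands.
- The arm moves only by the tool jog_arm, never from a script. Its argument "deltas" is a list of rows, each an object with "gripper": the opening, from 0 (shut) to 1 (fully open); "offset": the shift along the tool's x, y, z in m, a list of three; "rotation": the turn, a rotation vector about the tool's x, y, z in degrees, a list of three. In form: [{"gripper": gripper, "offset": [tx, ty, tz], "rotation": [ax, ay, az]}, ...]. A call has 1 to 20 rows; each row shifts and turns the commanded pose from where the row before left it, along the tool's axes as they then stand; what a row does not reach is not made up. A row lasts 1/10 s, in which the tool goes at most 50 mm and 8.59 degrees, less where a joint would pass 70% of its speed; a pose out of reach is approached as far as the arm can. A call with a gripper value outside its range is refused whole. The fingers move at their own pace and stop on an object; "newtons" is the grip in N (left out, the last holds). Time passes only in rows, so rows that do not move let the fingers close. It gives the time, the measured TCP pose, the force, the opening and the grip force at its end, in the units of the state.
- manip.get_obs(): the state, without advancing time (a new reading comes with each control period).
- imaging.camera(name): name is "scene" or "top"; returns the picture (400x640x3 uint8, blue, green, red); there is no depth.
- imaging.camera_model(name): a dict with "camera_matrix" (3x3 intrinsics, pixels), "world_to_cam" (4x4, takes a point from world to camera coordinates). Camera axes: x right, y up, looking along -z (the intrinsics and any distortion apply to the point x, -y, -z); pixel columns grow to the right and rows downward; lengths in m; the calibration is good to about 2 mm. A picture is of the moment at which its call begins. camera_model takes no time and is no camera call.
- workorder.hand_in(): hands the job in; it is judged then, once.
The state is a dict: "clock": time; "joint_pos": joint angles; "joint_velocities": joint speeds; "tau": joint torques, N m; "position": TCP position; "ee_rot": TCP orientation; "ft_force": force on the tool from outside, world axes, zero at the start; "torque": the same for the moment, N m; "grip_width": opening from 0.0 (shut) to 1.0 (fully open); "grasp_force": force on a finger pad.
Only numpy, scipy, OpenCV 4.12 (cv2) and the standard library are available. Lean on these libraries where they do the work, as an engineer would, in place of code of your own. Each camera call takes 0.05 s, during which the arm holds its last target. There are 200 camera calls.

### The job

Set out the bench for a bushing check: stand each of the three bushings upright in the tote compartment that matches its size (large in the largest, medium in the middle-sized, small in the smallest), and lay the green master ring flat and centred on top of the grey stone block. Stand the red reject cup upright on the bench midway in the gap between the tote and the stone block, in line with both and touching neither, and leave the white jar at the other end of the tote where it is.

Things in the scene. Friction and masses are not known exactly. Their poses are not given: they have to be found in the camera images.
- bushing_large: Bright steel tube, 44 mm outside diameter, 28 mm bore, 58 mm tall, about 0.3 kg. It starts standing upright on the bench; its origin is the centre of its underside, z up along its axis.
- bushing_medium: Brass tube, 32 mm outside diameter, 20 mm bore, 54 mm tall, about 0.18 kg. It starts standing upright on the bench; its origin is the centre of its underside, z up along its axis.
- bushing_small: Light blue (cyan) polymer tube, 24 mm outside diameter, 13 mm bore, 50 mm tall, about 50 g. It starts standing upright on the bench; its origin is the centre of its underside, z up along its axis.
- master_ring: Green painted steel setting ring, 60 mm outside diameter, 34 mm bore, 20 mm high, about 0.25 kg, lying flat on the bench. Its origin is the centre of its underside, z up along its axis.
- reject_cup: Red plastic open cup, straight-sided, 50 mm outside diameter, 55 mm tall, 3 mm wall, about 60 g. It starts standing upright on the bench; its origin is the centre of its underside, z up along its axis.
- tote: Blue tray fixed to the bench, 70 (x) by 164 (y) mm, 26 high, walls and white-lined floor 4 thick, yaw within 0.15 rad. Origin: centre of its underside. Three open compartments in a row along its y, each 62 mm wide in x: largest 60 mm long, centred at y = +48 mm; middle-sized 48 mm long, at y = -10 mm; smallest 40 mm long, at y = -58 mm.
- block: Light grey stone block fixed to the bench, 80 x 80 mm, 30 mm high, off one end of the tote (its +y or its -y end), its centre about 230 mm from the tote's centre along the tote's y axis, leaving a gap of about 110 mm. Its origin is the centre of its underside; z up.
- jar: White screw-top jar with a blue cap, 66 mm diameter, 75 mm tall, loose, standing off the other end of the tote, to be left alone. Its origin is the centre of its underside.
Mind the look-alikes: they are no part of the job. Of the things shaped like the bushing_medium, the brass one is meant.

How it is judged:
At the end, for the whole second after the job is handed in: Each bushing upright on the floor of its own compartment; ring flat on the block within 15 mm of its centre; cup upright on the bench in the gap, 66 to 127 mm from the block's centre, within 25 mm of the tote's long centre line, touching neither; jar within 20 mm of its start; all at rest (y of bushing_large in the frame of tote between 0.032 and 0.064 m and x of bushing_large in the frame of tote between -0.025 and 0.025 m and z of each of bushing_large, bushing_medium, bushing_small in the frame of tote below 0.008 m and angle between each of bushing_large, bushing_medium, bushing_small's own z axis and vertical below 0.12 rad and y of bushing_medium in the frame of tote between -0.026 and 0.006 m and x of bushing_medium in the frame of tote between -0.025 and 0.025 m and y of bushing_small in the frame of tote between -0.072 and -0.044 m and x of bushing_small in the frame of tote between -0.025 and 0.025 m and horizontal distance between master_ring and block below 0.015 m and z of master_ring in the frame of block between 0.027 and 0.034 m and angle between each of master_ring, reject_cup, jar's own z axis and vertical below 0.1 rad and (y of reject_cup in the frame of tote above 0.106 m or y of reject_cup in the frame of tote below -0.106 m) and horizontal distance between reject_cup and block between 0.066 and 0.127 m and x of reject_cup in the frame of tote between -0.025 and 0.025 m and height (world z) of reject_cup below 0.005 m and contact force between reject_cup and tote below 0.2 N and contact force between reject_cup and block below 0.2 N and linear speed of each of bushing_large, bushing_medium, bushing_small, master_ring, reject_cup below 0.02 m/s and distance of jar from where it was at the start of the episode below 0.02 m).
It fails at once if the white jar is pushed or knocked over (distance of jar from where it was at the start of the episode above 0.03 m or angle between jar's own z axis and vertical above 0.3 rad).
It also fails if it takes over 120 s, if anything falls off the work surface, if the arm or the gripper's body presses on something with over 40 N, if the wrist force passes 120 N, or if a joint passes its speed limit or range.

## Working session

There is one attempt and no reset: what is moved stays moved. The work goes in short steps, Python scripts to look and compute and a tool call to move; the robot and the scene stay as the last step left them, time stands still between calls to the robot, and variables do not carry over. Pictures are saved under pics/ and viewed, at most 14 in all, crops included, and the job is handed in when it is done.

Besides the shell and the picture viewer there is one more tool, called after "Call:" as name(argument=value, ...), one argument or row to a line, values as JSON. jog_arm: Moves the arm, as the interface text tells. Its arguments: {"type":"object","properties":{"deltas":{"type":"array","items":{"type":"object","properties":{"gripper":{"type":"number"},"offset":{"type":"array","items":{"type":"number"}},"rotation":{"type":"array","items":{"type":"number"}}}}},"newtons":{"type":"number"}},"required":["deltas"]}

```bash
mkdir -p pics; ls; python3 - <<'E'
from workcell import manip, imaging
import cv2,numpy as np
for n in("top","scene"):
    cv2.imwrite(f"pics/{n}0.png",imaging.camera(n)); m=imaging.camera_model(n); print(n,{k:(np.round(v,3).tolist() if not isinstance(v,str) else v) for k,v in m.items()})
o=manip.get_obs();print(o["clock"],o["position"],o["ee_rot"],o["grip_width"],manip.finger_overhang)
E
```

```text
pics
top {'camera_matrix': [[486.554, 0.0, 325.278], [0.0, 486.554, 201.826], [0.0, 0.0, 1.0]], 'world_to_cam': [[0.015, -1.0, -0.009, 0.008], [0.99, 0.014, 0.139, -0.503], [-0.139, -0.011, 0.99, -1.174], [0.0, 0.0, 0.0, 1.0]]}
scene {'camera_matrix': [[392.915, 0.0, 315.55], [0.0, 392.915, 202.045], [0.0, 0.0, 1.0]], 'world_to_cam': [[-0.774, 0.633, -0.012, 0.384], [-0.442, -0.527, 0.726, 0.214], [0.453, 0.567, 0.688, -1.049], [0.0, 0.0, 0.0, 1.0]]}
0.1 [ 0.17790682 -0.59881392  0.24159188] [ 9.89592363e-01  1.43897724e-01 -1.23504247e-04 -6.19850879e-04] 0.9967960936698512 0.011
```

View pics/top0.png

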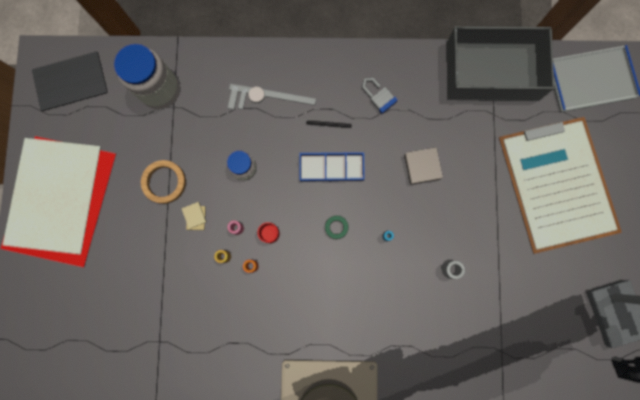

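View pics/scene0.png

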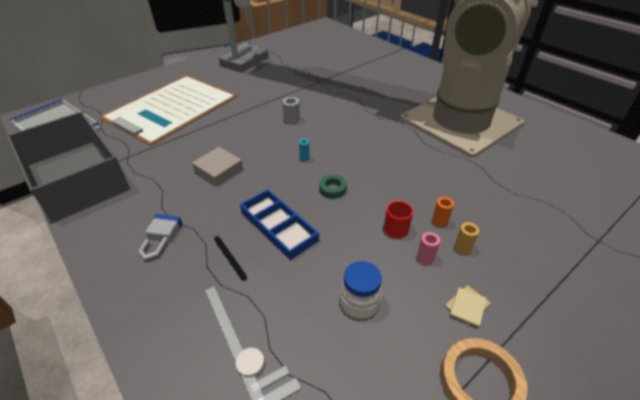

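The top view shows the jar at (240,163), the tote at (332,167) and the block at (423,166), so the gap is on the tote's −y side. The cup is at (269,233), ring (337,227), cyan bushing (388,236), steel (454,270) and brass (221,257). The orange tube at (250,266) and the pink one at (235,228) are look-alikes. The scene view agrees, with steel at (290,110), cyan (304,150), brass (467,238) and cup (398,219).

```bash
cat > h.py <<'E'
from workcell import manip, imaging
import cv2, numpy as np
def cast(n,uv,z):
    m=imaging.camera_model(n);K=np.array(m["camera_matrix"]);T=np.array(m["world_to_cam"])
    d=np.linalg.inv(K)@[uv[0],uv[1],1]; R=T[:3,:3]; c=-R.T@T[:3,3]; d=R.T@(d*[1,-1,-1])
    return (c+d*(z-c[2])/d[2])[:2]
def blob(img,lo,hi,box,close=3):
    x0,y0,x1,y1=box; h=cv2.cvtColor(cv2.resize(img,None,fx=4,fy=4,interpolation=cv2.INTER_CUBIC)[4*y0:4*y1,4*x0:4*x1],cv2.COLOR_BGR2HSV)
    m=cv2.morphologyEx(cv2.inRange(h,np.array(lo),np.array(hi)),cv2.MORPH_CLOSE,np.ones((close*4+1,)*2,np.uint8))
    c=cv2.convexHull(max(cv2.findContours(m,cv2.RETR_EXTERNAL,cv2.CHAIN_APPROX_NONE)[0],key=cv2.contourArea)).astype(np.float32)
    return (c-1.5)/4+np.array([x0,y0],np.float32)
def cen(c):
    M=cv2.moments(c); return np.array([M["m10"],M["m01"]])/M["m00"]
def rect(c):
    x,y,w,h=cv2.boundingRect((c*10).astype(np.int32)); return [x/10,y/10,w/10,h/10]
E
cat > m.py <<'E'
from h import *
S={n:imaging.camera(n) for n in("top","scene")}
J=[("brass",.027,(15,90,50),(32,255,255),(205,240,237,274),(450,215,485,260)),
("steel",.029,(0,0,110),(179,90,255),(436,252,472,288),(275,90,308,130)),
("cyan",.025,(90,110,60),(110,255,255),(376,224,402,250),(292,132,318,168)),
("ring",.01,(60,60,20),(92,255,255),(315,205,360,250),(312,170,355,202)),
("cup",.0275,(0,140,60),(179,255,255),(254,218,286,250),(378,195,418,243)),
("tote",.013,(105,120,30),(130,255,255),(290,145,375,190),(230,185,330,260)),
("block",.015,(0,15,105),(30,255,255),(395,140,450,192),(185,140,250,190)),
]
for nm,z,lo,hi,b1,b2 in J:
    for n,b in(("top",b1),("scene",b2)):
        try:
            c=blob(S[n],lo,hi,b); print(nm,n,rect(c),cast(n,cen(c),z).round(4))
            if n=="top" and nm in("tote","block"):
                zt=.026 if nm=="tote" else .03
                w=np.array([cast(n,p[0],zt) for p in c],np.float32); r=cv2.minAreaRect(w); print("   rect",r)
        except ValueError: print(nm,n,"none")
for p in((235,228),(250,266),(240,163)): print("obst",p,cast("top",p,.03).round(3))
E
python3 m.py
```

```text
brass top [213.6, 249.3, 16.3, 13.6] [0.3649 0.269 ]
brass scene [454.1, 221.6, 24.8, 32.3] [0.358  0.2659]
steel top [435.6, 251.6, 35.8, 35.8] [ 0.3406 -0.3005]
steel scene [274.6, 89.6, 32.8, 39.8] [ 0.3333 -0.3027]
cyan top [383.1, 230.6, 9.8, 9.6] [ 0.4218 -0.1412]
cyan scene [298.6, 138.6, 9.8, 21.8] [ 0.4148 -0.1435]
ring top [325.1, 215.8, 22.1, 22.1] [ 0.4427 -0.0128]
ring scene [319.3, 174.6, 26.4, 22.6] [ 0.4375 -0.0143]
cup top [257.6, 222.8, 20.6, 19.4] [0.4247 0.1564]
cup scene [383.6, 200.3, 29.1, 37.4] [0.4183 0.1538]
tote top [300.1, 152.6, 62.8, 2.6] [ 0.6299 -0.0025]
   rect ((0.6270514130592346, 0.0014135688543319702), (0.006323976442217827, 0.15925449132919312), 0.49571147561073303)
tote scene [239.8, 189.1, 78.1, 70.3] [0.5926 0.0066]
block top [394.6, 139.6, 54.8, 51.8] [ 0.6018 -0.2299]
   rect ((0.5992597341537476, -0.2272394597530365), (0.13298189640045166, 0.14085868000984192), 0.7124415040016174)
block scene [190.1, 145.1, 52.3, 31.3] [ 0.59   -0.2518]
obst (235, 228) [0.435 0.238]
obst (250, 266) [0.342 0.198]
obst (240, 163) [0.599 0.232]
```

```bash
cat > m2.py <<'E'
from h import *
S={n:imaging.camera(n) for n in("top","scene")}
for n,b in(("top",(436,252,472,288)),("top",(395,140,450,192)),("scene",(275,90,308,130)),("scene",(185,140,250,190))):
    x0,y0,x1,y1=b; h=cv2.cvtColor(S[n][y0:y1,x0:x1],cv2.COLOR_BGR2HSV); print(n,b,"mid",h[(y1-y0)//2,::5].tolist())
for nm,z,lo,hi,b1,b2,cl,h in[("tote",.013,(100,90,20),(130,255,255),(290,145,375,190),(230,185,330,260),14,.026)]:
    for n,b in(("top",b1),("scene",b2)):
        c=blob(S[n],lo,hi,b,cl); print(nm,n,rect(c),cast(n,cen(c),z).round(4))
        w=np.array([cast(n,p[0],h) for p in c],np.float32); print("   rect",cv2.minAreaRect(w))
a=np.hstack([cv2.resize(S["top"][140:195,290:450],None,fx=4,fy=4,interpolation=2)])
b=cv2.resize(S["top"][248:292,430:480],None,fx=4,fy=4,interpolation=2)
cc=cv2.resize(S["scene"][135:265,180:340],None,fx=4,fy=4)[:370]; 
o=np.zeros((600,640,3),np.uint8); o[:220]=a[:, :640]; o[224:400,:200]=b; d=cv2.resize(S["scene"][85:135,265:315],None,fx=4,fy=4); o[400:600,:200]=d
e=cv2.resize(S["scene"][135:265,180:330],None,fx=2.85,fy=2.85); o[224:224+e.shape[0],205:205+e.shape[1]]=e[:376]
cv2.imwrite("pics/c1.png",o)
E
python3 m2.py
```

```text
top (436, 252, 472, 288) mid [[5, 14, 108], [20, 9, 84], [40, 8, 97], [12, 12, 106], [15, 8, 61], [40, 8, 98], [10, 13, 119], [10, 13, 116]]
top (395, 140, 450, 192) mid [[10, 14, 113], [10, 14, 113], [12, 15, 85], [16, 34, 157], [16, 34, 159], [16, 37, 159], [16, 37, 158], [18, 36, 156], [15, 36, 156], [15, 27, 130], [6, 11, 111]]
scene (275, 90, 308, 130) mid [[5, 14, 111], [174, 11, 111], [45, 7, 74], [60, 3, 74], [0, 0, 73], [0, 10, 103], [174, 11, 111]]
scene (185, 140, 250, 190) mid [[0, 9, 110], [5, 14, 111], [15, 35, 116], [16, 36, 163], [14, 37, 164], [17, 36, 164], [15, 34, 163], [16, 36, 163], [15, 37, 165], [16, 35, 151], [15, 39, 78], [18, 36, 70], [0, 11, 111]]
tote top [299.3, 152.1, 64.6, 28.6] [0.5975 0.001 ]
   rect ((0.5947731137275696, 0.0006971061229705811), (0.07255877554416656, 0.1631045937538147), 1.345011591911316)
tote scene [239.6, 184.6, 78.6, 74.8] [0.5915 0.0044]
   rect ((0.5966238975524902, 0.004844844341278076), (0.21414747834205627, 0.09038284420967102), 86.79655456542969)
```

View pics/c1.png

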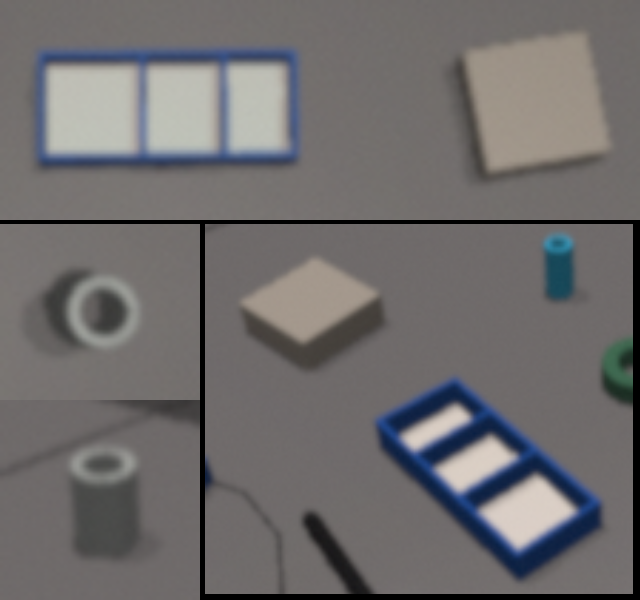

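```bash
cat > m3.py <<'E'
from h import *
S={n:imaging.camera(n) for n in("top","scene")}
for nm,z,lo,hi,b1,b2 in[("block",.03,(8,20,135),(30,255,255),(395,140,450,192),(185,140,250,190)),("steelrim",.058,(30,0,118),(130,60,255),(440,255,470,288),(275,94,308,112))]:
    for n,b in(("top",b1),("scene",b2)):
        c=blob(S[n],lo,hi,b); print(nm,n,rect(c),cast(n,cen(c),z).round(4)); w=np.array([cast(n,p[0],z) for p in c],np.float32); print("   rect",np.round(np.hstack(cv2.minAreaRect(w)),4))
E
python3 m3.py
```

```text
block top [406.3, 147.8, 35.6, 33.9] [ 0.601  -0.2316]
   rect [ 0.6016 -0.2317  0.0779  0.0778 10.9319]
block scene [192.3, 146.3, 47.4, 29.4] [ 0.5976 -0.2312]
   rect [ 0.5965 -0.2326  0.0793  0.0801 10.9263]
steelrim top [446.6, 260.1, 17.8, 18.3] [ 0.3408 -0.298 ]
   rect [ 0.3407 -0.298   0.0423  0.0428 31.1593]
steelrim scene [282.3, 96.6, 16.1, 8.3] [ 0.3372 -0.2975]
   rect [ 0.3376 -0.2979  0.0415  0.0429  5.9185]
```

Call:
jog_arm(
  deltas=[
    {"rotation":[0,0,-8.2],"offset":[0,0,0],"gripper":0.9},
    {"rotation":[0,0,-8.2]},
    {"rotation":[0,0,-8.2]},
    {"rotation":[0,0,-8.2]},
    {"rotation":[0,0,-8.2]},
    {"rotation":[0,0,-8.2]},
    {"rotation":[0,0,-8.2]},
    {"rotation":[0,0,-8.2]},
    {"rotation":[0,0,-8.2]},
    {"rotation":[0,0,0]},
  ],
  newtons=40,
)

```text
schema error: expected keys gripper, offset, rotation
```

Call:
jog_arm(
  deltas=[
    {"rotation":[0,0,-8.2],"offset":[0,0,0],"gripper":0.9},
    {"rotation":[0,0,-8.2],"offset":[0,0,0],"gripper":0.9},
    {"rotation":[0,0,-8.2],"offset":[0,0,0],"gripper":0.9},
    {"rotation":[0,0,-8.2],"offset":[0,0,0],"gripper":0.9},
    {"rotation":[0,0,-8.2],"offset":[0,0,0],"gripper":0.9},
    {"rotation":[0,0,-8.2],"offset":[0,0,0],"gripper":0.9},
    {"rotation":[0,0,-8.2],"offset":[0,0,0],"gripper":0.9},
    {"rotation":[0,0,-8.2],"offset":[0,0,0],"gripper":0.9},
    {"rotation":[0,0,-7.8],"offset":[0,0,0],"gripper":0.9},
    {"rotation":[0,0,0],"offset":[0,0,0],"gripper":0.9},
  ],
  newtons=40,
)

```text
clock: 1.4
position: [0.1779, -0.5991, 0.2423]
ee_rot: [0.707, 0.707, 0.0, 0.0]
ft_force: [-0.0, 0.3, 0.1]
grip_width: 0.9
grasp_force: 0.0
```

Call:
jog_arm(
  deltas=[
    {"rotation":[0,0,0],"offset":[0.03,0.016,0.009],"gripper":0.9},
    {"rotation":[0,0,0],"offset":[0.03,0.016,0.009],"gripper":0.9},
    {"rotation":[0,0,0],"offset":[0.03,0.016,0.009],"gripper":0.9},
    {"rotation":[0,0,0],"offset":[0.03,0.016,0.009],"gripper":0.9},
    {"rotation":[0,0,0],"offset":[0.03,0.016,0.009],"gripper":0.9},
    {"rotation":[0,0,0],"offset":[0.03,0.016,0.009],"gripper":0.9},
    {"rotation":[0,0,0],"offset":[0.03,0.016,0.009],"gripper":0.9},
    {"rotation":[0,0,0],"offset":[0.03,0.016,0.009],"gripper":0.9},
    {"rotation":[0,0,0],"offset":[0.03,0.016,0.009],"gripper":0.9},
    {"rotation":[0,0,0],"offset":[0.03,0.016,0.009],"gripper":0.9},
    {"rotation":[0,0,0],"offset":[0,0,0],"gripper":0.9},
    {"rotation":[0,0,0],"offset":[0,0,0],"gripper":0.9},
  ],
)

```text
clock: 2.6
position: [0.3384, -0.2992, 0.1525]
ee_rot: [0.708, 0.706, -0.0, 0.0]
ft_force: [-0.5, -0.3, -0.1]
grip_width: 0.902
grasp_force: 0.0
```

```bash
python3 - <<'E'
from h import *
a=cv2.resize(imaging.camera("top")[200:320,380:520],None,fx=2.8,fy=2.8); b=cv2.resize(imaging.camera("scene")[20:140,230:370],None,fx=2.8,fy=2.8)
cv2.imwrite("pics/c2.png",np.hstack([a,b]))
E
```

```text
(no output)
```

View pics/c2.png

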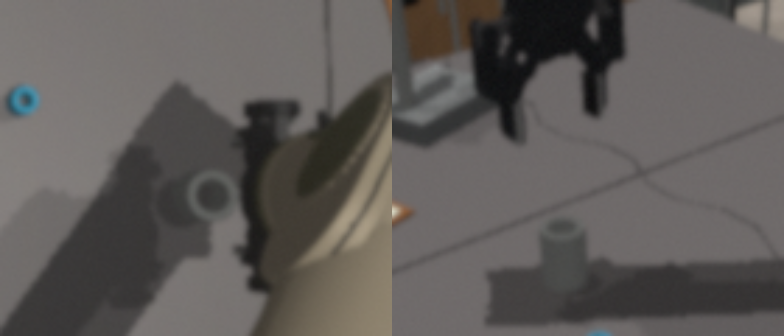

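Nothing has moved: the steel bushing stands at crop (212,195) in the top view and (563,255) in the scene view, with the open fingers above it (the offset is parallax). I'm descending.

Call:
jog_arm(
  deltas=[
    {"rotation":[0,0,0],"offset":[0,0,0.028],"gripper":0.9},
    {"rotation":[0,0,0],"offset":[0,0,0.028],"gripper":0.9},
    {"rotation":[0,0,0],"offset":[0,0,0.028],"gripper":0.9},
    {"rotation":[0,0,0],"offset":[0,0,0.028],"gripper":0.9},
    {"rotation":[0,0,0],"offset":[0,0,0],"gripper":0.9},
    {"rotation":[0,0,0],"offset":[0,0,0],"gripper":0.5},
    {"rotation":[0,0,0],"offset":[0,0,0],"gripper":0.4},
    {"rotation":[0,0,0],"offset":[0,0,0],"gripper":0.3},
    {"rotation":[0,0,0],"offset":[0,0,0],"gripper":0.3},
    {"rotation":[0,0,0],"offset":[0,0,0],"gripper":0.3},
    {"rotation":[0,0,0],"offset":[0,0,0],"gripper":0.3},
    {"rotation":[0,0,0],"offset":[0,0,0],"gripper":0.3},
  ],
)

```text
clock: 3.9
position: [0.339, -0.3004, 0.0422]
ee_rot: [0.708, 0.707, -0.0, 0.002]
ft_force: [-1.9, 0.5, 4.8]
grip_width: 0.497
grasp_force: 40.0
```

Call:
jog_arm(
  deltas=[
    {"rotation":[0,0,0],"offset":[0,0,-0.02],"gripper":0.3},
    {"rotation":[0,0,0],"offset":[0,0,-0.03],"gripper":0.3},
    {"rotation":[0,0,0],"offset":[0,0,-0.03],"gripper":0.3},
    {"rotation":[0,0,0],"offset":[0.035,0.0255,0],"gripper":0.3},
    {"rotation":[0,0,0],"offset":[0.035,0.0255,0],"gripper":0.3},
    {"rotation":[0,0,0],"offset":[0.035,0.0255,0],"gripper":0.3},
    {"rotation":[0,0,0],"offset":[0.035,0.0255,0],"gripper":0.3},
    {"rotation":[0,0,0],"offset":[0.035,0.0255,0],"gripper":0.3},
    {"rotation":[0,0,0],"offset":[0.035,0.0255,0],"gripper":0.3},
    {"rotation":[0,0,0],"offset":[0.035,0.0255,0],"gripper":0.3},
    {"rotation":[0,0,0],"offset":[0.035,0.0255,0],"gripper":0.3},
    {"rotation":[0,0,0],"offset":[0.035,0.0255,0],"gripper":0.3},
    {"rotation":[0,0,0],"offset":[0.035,0.0255,0],"gripper":0.3},
    {"rotation":[0,0,0],"offset":[0,0,0],"gripper":0.3},
    {"rotation":[0,0,0],"offset":[0,0,0],"gripper":0.3},
    {"rotation":[0,0,0],"offset":[0,0,0],"gripper":0.3},
  ],
)

```text
clock: 5.5
position: [0.5935, 0.0491, 0.1207]
ee_rot: [0.708, 0.706, -0.0, 0.0]
ft_force: [-0.5, -0.4, -3.0]
grip_width: 0.496
grasp_force: 42.0
```

```bash
python3 - <<'E'
from h import *
b=cv2.resize(imaging.camera("scene")[90:290,180:400],None,fx=2.7,fy=2.7)
cv2.imwrite("pics/c3.png",b)
E
```

```text
(no output)
```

View pics/c3.png

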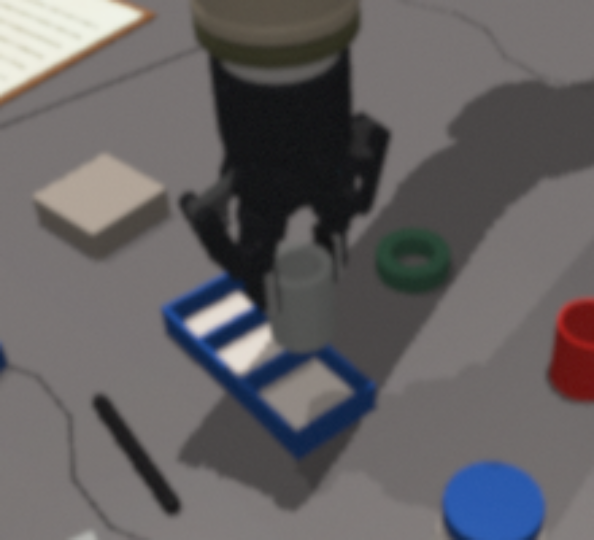

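The steel bushing is held upright above the large compartment, its bottom at crop (300,345). I'm lowering it.

Call:
jog_arm(
  deltas=[
    {"rotation":[0,0,0],"offset":[0,0,0.02],"gripper":0.3},
    {"rotation":[0,0,0],"offset":[0,0,0.02],"gripper":0.3},
    {"rotation":[0,0,0],"offset":[0,0,0.02],"gripper":0.3},
    {"rotation":[0,0,0],"offset":[0,0,0.007],"gripper":0.3},
    {"rotation":[0,0,0],"offset":[0,0,0.005],"gripper":0.3},
    {"rotation":[0,0,0],"offset":[0,0,0],"gripper":0.3},
    {"rotation":[0,0,0],"offset":[0,0,0],"gripper":0.3},
    {"rotation":[0,0,0],"offset":[0,0,0.001],"gripper":0.6},
    {"rotation":[0,0,0],"offset":[0,0,0],"gripper":0.75},
    {"rotation":[0,0,0],"offset":[0,0,0],"gripper":0.75},
    {"rotation":[0,0,0],"offset":[0,0,0],"gripper":0.75},
    {"rotation":[0,0,0],"offset":[0,0,-0.03],"gripper":0.75},
    {"rotation":[0,0,0],"offset":[0,0,-0.04],"gripper":0.75},
    {"rotation":[0,0,0],"offset":[0,0,-0.03],"gripper":0.75},
    {"rotation":[0,0,0],"offset":[0,0,0],"gripper":0.75},
  ],
)

```text
clock: 7.05
position: [0.5959, 0.0512, 0.152]
ee_rot: [0.707, 0.707, 0.003, 0.002]
ft_force: [0.2, 0.6, -0.6]
grip_width: 0.751
grasp_force: 0.0
```

Call:
jog_arm(
  deltas=[
    {"rotation":[0,0,0],"offset":[-0.032,-0.0293,0],"gripper":0.6},
    {"rotation":[0,0,0],"offset":[-0.032,-0.0293,0],"gripper":0.6},
    {"rotation":[0,0,0],"offset":[-0.032,-0.0293,0],"gripper":0.6},
    {"rotation":[0,0,0],"offset":[-0.032,-0.0293,0],"gripper":0.6},
    {"rotation":[0,0,0],"offset":[-0.032,-0.0293,0],"gripper":0.6},
    {"rotation":[0,0,0],"offset":[-0.032,-0.0293,0],"gripper":0.6},
    {"rotation":[0,0,0],"offset":[0,0,0],"gripper":0.6},
    {"rotation":[0,0,0],"offset":[0,0,0],"gripper":0.6},
    {"rotation":[0,0,0],"offset":[0,0,0],"gripper":0.6},
  ],
)

```text
clock: 7.95
position: [0.4182, -0.1405, 0.1473]
ee_rot: [0.707, 0.707, 0.0, 0.0]
ft_force: [0.4, -0.2, 0.0]
grip_width: 0.599
grasp_force: 0.0
```

```bash
python3 - <<'E'
from h import *
a=cv2.resize(imaging.camera("top")[130:260,280:440],None,fx=2.5,fy=2.5); b=cv2.resize(imaging.camera("scene")[90:270,200:360],None,fx=2.5,fy=2.5)
o=np.zeros((450,800,3),np.uint8);o[:325,:400]=a;o[:,400:]=b
cv2.imwrite("pics/c4.png",o)
E
```

```text
(no output)
```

View pics/c4.png

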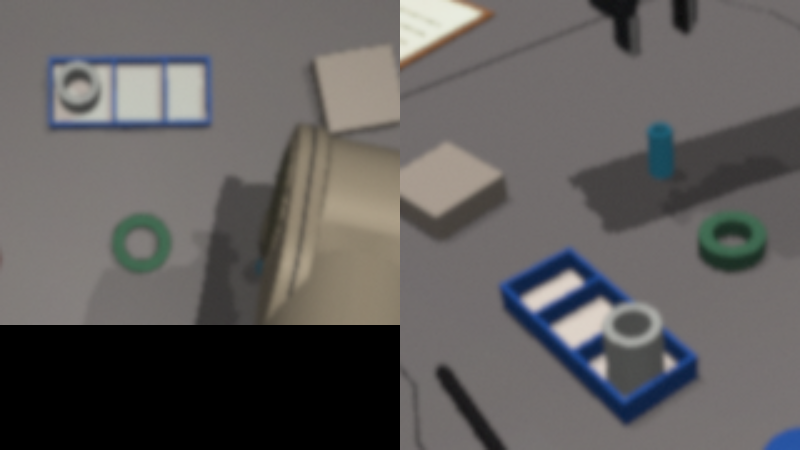

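The steel bushing stands in the large compartment at top-crop (78,88). Cyan is still upright below the gripper at scene-crop (660,150), so I'm grasping it.

Call:
jog_arm(
  deltas=[
    {"rotation":[0,0,0],"offset":[-0.002,0,0.027],"gripper":0.6},
    {"rotation":[0,0,0],"offset":[0,0,0.027],"gripper":0.6},
    {"rotation":[0,0,0],"offset":[0,0,0.027],"gripper":0.6},
    {"rotation":[0,0,0],"offset":[0,0,0.027],"gripper":0.6},
    {"rotation":[0,0,0],"offset":[0,0,0],"gripper":0.6},
    {"rotation":[0,0,0],"offset":[0,0,0],"gripper":0.4},
    {"rotation":[0,0,0],"offset":[0,0,0],"gripper":0.3},
    {"rotation":[0,0,0],"offset":[0,0,0],"gripper":0.2},
    {"rotation":[0,0,0],"offset":[0,0,0],"gripper":0.1},
    {"rotation":[0,0,0],"offset":[0,0,0],"gripper":0.1},
    {"rotation":[0,0,0],"offset":[0,0,0],"gripper":0.1},
    {"rotation":[0,0,0],"offset":[0,0,-0.02],"gripper":0.1},
    {"rotation":[0,0,0],"offset":[0,0,-0.03],"gripper":0.1},
    {"rotation":[0,0,0],"offset":[0,0,-0.03],"gripper":0.1},
    {"rotation":[0,0,0],"offset":[0,0,0],"gripper":0.1},
  ],
  newtons=30,
)

```text
clock: 9.55
position: [0.42, -0.1442, 0.1234]
ee_rot: [0.707, 0.707, 0.001, 0.003]
ft_force: [1.3, 0.2, -0.4]
grip_width: 0.265
grasp_force: 29.8
```

Call:
jog_arm(
  deltas=[
    {"rotation":[0,0,0],"offset":[0.0173,0.0356,0],"gripper":0.1},
    {"rotation":[0,0,0],"offset":[0.0173,0.0356,0],"gripper":0.1},
    {"rotation":[0,0,0],"offset":[0.0173,0.0356,0],"gripper":0.1},
    {"rotation":[0,0,0],"offset":[0.0173,0.0356,0],"gripper":0.1},
    {"rotation":[0,0,0],"offset":[0.0173,0.0356,0],"gripper":0.1},
    {"rotation":[0,0,0],"offset":[0,0,0],"gripper":0.1},
    {"rotation":[0,0,0],"offset":[0,0,0],"gripper":0.1},
    {"rotation":[0,0,0],"offset":[0,0,0],"gripper":0.1},
    {"rotation":[0,0,0],"offset":[0,0,0.02],"gripper":0.1},
    {"rotation":[0,0,0],"offset":[0,0,0.02],"gripper":0.1},
  ],
)

```text
clock: 10.55
position: [0.5954, -0.0585, 0.0796]
ee_rot: [0.708, 0.706, -0.0, 0.001]
ft_force: [-0.5, -0.1, -0.9]
grip_width: 0.27
grasp_force: 29.9
```

```bash
python3 - <<'E'
from h import *
b=cv2.resize(imaging.camera("scene")[110:270,200:360],None,fx=3,fy=3)
cv2.imwrite("pics/c5.png",b)
E
```

```text
(no output)
```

View pics/c5.png

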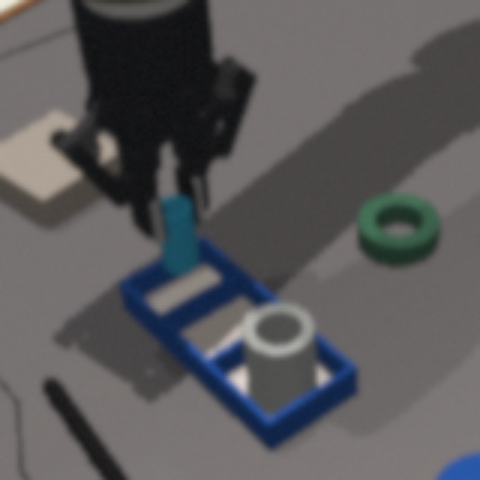

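Cyan is held upright above the small compartment, its bottom at (180,270). I'm lowering it with a 2 mm correction in y.

Call:
jog_arm(
  deltas=[
    {"rotation":[0,0,0],"offset":[0.002,0,0],"gripper":0.1},
    {"rotation":[0,0,0],"offset":[0,0,0.015],"gripper":0.1},
    {"rotation":[0,0,0],"offset":[0,0,0.013],"gripper":0.1},
    {"rotation":[0,0,0],"offset":[0,0,0.006],"gripper":0.1},
    {"rotation":[0,0,0],"offset":[0,0,0],"gripper":0.1},
    {"rotation":[0,0,0],"offset":[0,0,0],"gripper":0.1},
    {"rotation":[0,0,0],"offset":[0,0,0.001],"gripper":0.3},
    {"rotation":[0,0,0],"offset":[0,0,0],"gripper":0.4},
    {"rotation":[0,0,0],"offset":[0,0,0],"gripper":0.55},
    {"rotation":[0,0,0],"offset":[0,0,0],"gripper":0.55},
    {"rotation":[0,0,0],"offset":[0,0,0],"gripper":0.55},
    {"rotation":[0,0,0],"offset":[0,0,-0.03],"gripper":0.55},
    {"rotation":[0,0,0],"offset":[0,0,-0.04],"gripper":0.55},
    {"rotation":[0,0,0],"offset":[0,0,-0.035],"gripper":0.55},
    {"rotation":[0,0,0],"offset":[0,0,0],"gripper":0.6},
    {"rotation":[0,0,0],"offset":[0,0,0],"gripper":0.6},
  ],
)

```text
clock: 12.2
position: [0.5961, -0.0551, 0.15]
ee_rot: [0.707, 0.707, 0.0, 0.001]
ft_force: [-0.3, -0.6, -0.9]
grip_width: 0.598
grasp_force: 0.0
```

Call:
jog_arm(
  deltas=[
    {"rotation":[0,0,0],"offset":[0.0358,-0.0261,0],"gripper":0.6},
    {"rotation":[0,0,0],"offset":[0.0358,-0.0261,0],"gripper":0.6},
    {"rotation":[0,0,0],"offset":[0.0358,-0.0261,0],"gripper":0.6},
    {"rotation":[0,0,0],"offset":[0.0358,-0.0261,0],"gripper":0.6},
    {"rotation":[0,0,0],"offset":[0.0358,-0.0261,0],"gripper":0.6},
    {"rotation":[0,0,0],"offset":[0.0358,-0.0261,0],"gripper":0.6},
    {"rotation":[0,0,0],"offset":[0.0358,-0.0261,0],"gripper":0.6},
    {"rotation":[0,0,0],"offset":[0.0358,-0.0261,0],"gripper":0.6},
    {"rotation":[0,0,0],"offset":[0.0358,-0.0261,0],"gripper":0.6},
    {"rotation":[0,0,0],"offset":[0,0,0],"gripper":0.6},
    {"rotation":[0,0,0],"offset":[0,0,0],"gripper":0.6},
    {"rotation":[0,0,0],"offset":[0,0,0],"gripper":0.6},
  ],
)

```text
clock: 13.4
position: [0.3614, 0.2662, 0.1486]
ee_rot: [0.708, 0.706, -0.001, -0.0]
ft_force: [-0.3, 0.2, -0.1]
grip_width: 0.6
grasp_force: 0.0
```

```bash
python3 - <<'E'
from h import *
a=cv2.resize(imaging.camera("top")[130:290,180:440],None,fx=3,fy=3)
cv2.imwrite("pics/c6.png",a)
E
```

```text
(no output)
```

View pics/c6.png

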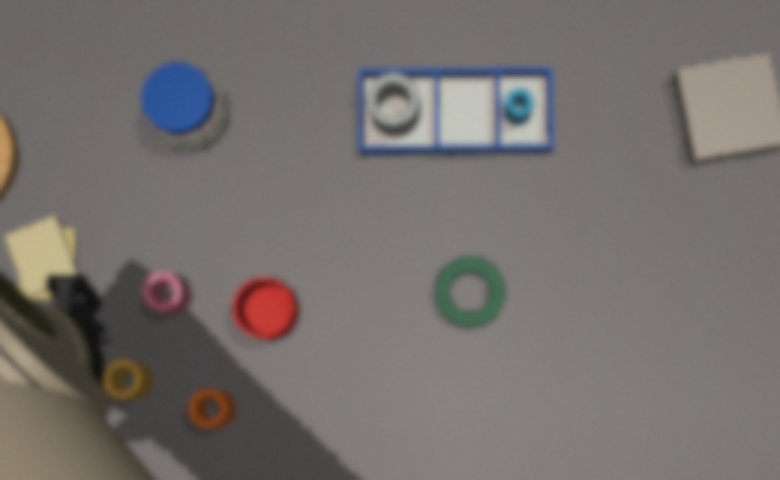

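Steel (395,103) and cyan (518,104) stand in their compartments, and brass at (125,379) has room for the fingers beside pink and orange. I'm grasping brass.

Call:
jog_arm(
  deltas=[
    {"rotation":[0,0,0],"offset":[0.001,0,0.027],"gripper":0.6},
    {"rotation":[0,0,0],"offset":[0,0,0.027],"gripper":0.6},
    {"rotation":[0,0,0],"offset":[0,0,0.027],"gripper":0.6},
    {"rotation":[0,0,0],"offset":[0,0,0.027],"gripper":0.6},
    {"rotation":[0,0,0],"offset":[0,0,0],"gripper":0.6},
    {"rotation":[0,0,0],"offset":[0,0,0],"gripper":0.4},
    {"rotation":[0,0,0],"offset":[0,0,0],"gripper":0.3},
    {"rotation":[0,0,0],"offset":[0,0,0],"gripper":0.2},
    {"rotation":[0,0,0],"offset":[0,0,0],"gripper":0.2},
    {"rotation":[0,0,0],"offset":[0,0,0],"gripper":0.2},
    {"rotation":[0,0,0],"offset":[0,0,0],"gripper":0.2},
    {"rotation":[0,0,0],"offset":[0,0,-0.02],"gripper":0.2},
    {"rotation":[0,0,0],"offset":[0,0,-0.03],"gripper":0.2},
    {"rotation":[0,0,0],"offset":[0,0,-0.04],"gripper":0.2},
    {"rotation":[0,0,0],"offset":[0,0,0],"gripper":0.2},
  ],
  newtons=40,
)

```text
clock: 14.95
position: [0.3629, 0.2702, 0.1354]
ee_rot: [0.707, 0.707, 0.003, 0.001]
ft_force: [0.3, 0.3, -1.4]
grip_width: 0.362
grasp_force: 40.4
```

Call:
jog_arm(
  deltas=[
    {"rotation":[0,0,0],"offset":[-0.0306,0.0259,0],"gripper":0.2},
    {"rotation":[0,0,0],"offset":[-0.0306,0.0259,0],"gripper":0.2},
    {"rotation":[0,0,0],"offset":[-0.0306,0.0259,0],"gripper":0.2},
    {"rotation":[0,0,0],"offset":[-0.0306,0.0259,0],"gripper":0.2},
    {"rotation":[0,0,0],"offset":[-0.0306,0.0259,0],"gripper":0.2},
    {"rotation":[0,0,0],"offset":[-0.0306,0.0259,0],"gripper":0.2},
    {"rotation":[0,0,0],"offset":[-0.0306,0.0259,0],"gripper":0.2},
    {"rotation":[0,0,0],"offset":[-0.0306,0.0259,0],"gripper":0.2},
    {"rotation":[0,0,0],"offset":[-0.0306,0.0259,0],"gripper":0.2},
    {"rotation":[0,0,0],"offset":[0,0,0],"gripper":0.2},
    {"rotation":[0,0,0],"offset":[0,0,0],"gripper":0.2},
    {"rotation":[0,0,0],"offset":[0,0,0],"gripper":0.2},
  ],
)

```text
clock: 16.15
position: [0.5932, -0.006, 0.1308]
ee_rot: [0.707, 0.707, -0.0, -0.001]
ft_force: [0.4, 0.3, -1.9]
grip_width: 0.366
grasp_force: 40.4
```

Call:
jog_arm(
  deltas=[
    {"rotation":[0,0,0],"offset":[-0.002,0,0.025],"gripper":0.2},
    {"rotation":[0,0,0],"offset":[0,0,0.025],"gripper":0.2},
    {"rotation":[0,0,0],"offset":[0,0,0.02],"gripper":0.2},
    {"rotation":[0,0,0],"offset":[0,0,0.009],"gripper":0.2},
    {"rotation":[0,0,0],"offset":[0,0,0.005],"gripper":0.2},
    {"rotation":[0,0,0],"offset":[0,0,0],"gripper":0.2},
    {"rotation":[0,0,0],"offset":[0,0,0],"gripper":0.2},
    {"rotation":[0,0,0],"offset":[0,0,0.001],"gripper":0.4},
    {"rotation":[0,0,0],"offset":[0,0,0],"gripper":0.5},
    {"rotation":[0,0,0],"offset":[0,0,0],"gripper":0.65},
    {"rotation":[0,0,0],"offset":[0,0,0],"gripper":0.65},
    {"rotation":[0,0,0],"offset":[0,0,0],"gripper":0.65},
    {"rotation":[0,0,0],"offset":[0,0,-0.03],"gripper":0.65},
    {"rotation":[0,0,0],"offset":[0,0,-0.04],"gripper":0.65},
    {"rotation":[0,0,0],"offset":[0,0,-0.03],"gripper":0.8},
    {"rotation":[0,0,0],"offset":[0,0,0],"gripper":0.8},
    {"rotation":[0,0,0],"offset":[0,0,0],"gripper":0.8},
  ],
)

```text
clock: 17.85
position: [0.5942, -0.0094, 0.1467]
ee_rot: [0.708, 0.707, 0.0, 0.001]
ft_force: [-0.4, -0.6, -0.3]
grip_width: 0.8
grasp_force: 0.0
```

Call:
jog_arm(
  deltas=[
    {"rotation":[0,0,0],"offset":[0.0274,-0.0288,0],"gripper":0.8},
    {"rotation":[0,0,0],"offset":[0.0274,-0.0288,0],"gripper":0.8},
    {"rotation":[0,0,0],"offset":[0.0274,-0.0288,0],"gripper":0.8},
    {"rotation":[0,0,0],"offset":[0.0274,-0.0288,0],"gripper":0.8},
    {"rotation":[0,0,0],"offset":[0.0274,-0.0288,0],"gripper":0.8},
    {"rotation":[0,0,0],"offset":[0.0274,-0.0288,0],"gripper":0.8},
    {"rotation":[0,0,0],"offset":[0,0,0],"gripper":0.8},
    {"rotation":[0,0,0],"offset":[0,0,0],"gripper":0.8},
    {"rotation":[0,0,0],"offset":[0,0,0],"gripper":0.8},
  ],
)

```text
clock: 18.75
position: [0.4217, 0.1544, 0.1457]
ee_rot: [0.708, 0.706, -0.0, -0.0]
ft_force: [-0.2, -0.4, -0.5]
grip_width: 0.797
grasp_force: 0.0
```

```bash
python3 - <<'E'
from h import *
a=cv2.resize(imaging.camera("top")[130:290,180:440],None,fx=3,fy=3)
cv2.imwrite("pics/c7.png",a)
E
```

```text
(no output)
```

View pics/c7.png

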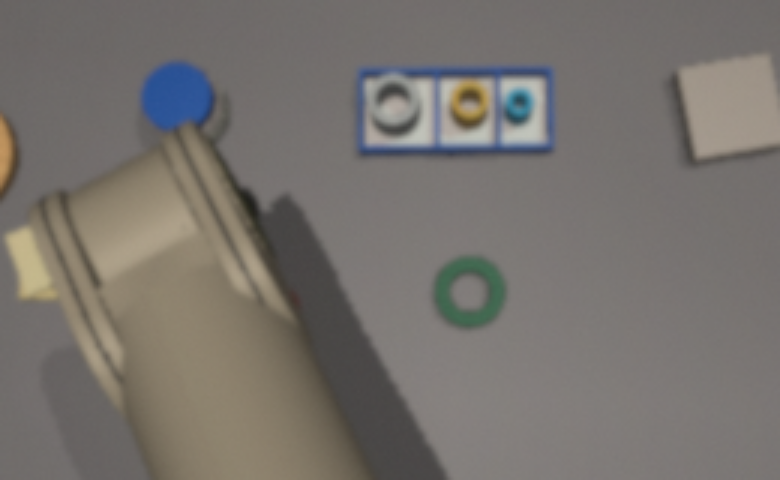

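All three bushings stand in their own compartments: steel at (395,103), brass (468,103) and cyan (518,104). The jar is untouched. Next is the cup.

Call:
jog_arm(
  deltas=[
    {"rotation":[0,0,0],"offset":[0,0,0.028],"gripper":0.8},
    {"rotation":[0,0,0],"offset":[0,0,0.028],"gripper":0.8},
    {"rotation":[0,0,0],"offset":[0,0,0.028],"gripper":0.8},
    {"rotation":[0,0,0],"offset":[0,0,0.026],"gripper":0.8},
    {"rotation":[0,0,0],"offset":[0,0,0],"gripper":0.8},
    {"rotation":[0,0,0],"offset":[0,0,0],"gripper":0.65},
    {"rotation":[0,0,0],"offset":[0,0,0],"gripper":0.5},
    {"rotation":[0,0,0],"offset":[0,0,0],"gripper":0.4},
    {"rotation":[0,0,0],"offset":[0,0,0],"gripper":0.4},
    {"rotation":[0,0,0],"offset":[0,0,0],"gripper":0.4},
    {"rotation":[0,0,0],"offset":[0,0,0],"gripper":0.4},
    {"rotation":[0,0,0],"offset":[0,0,-0.02],"gripper":0.4},
    {"rotation":[0,0,0],"offset":[0,0,-0.04],"gripper":0.4},
    {"rotation":[0,0,0],"offset":[0,0,-0.05],"gripper":0.4},
    {"rotation":[0,0,0],"offset":[0,0,0],"gripper":0.4},
    {"rotation":[0,0,0],"offset":[0,0,0],"gripper":0.4},
  ],
  newtons=20,
)

```text
clock: 20.4
position: [0.422, 0.1551, 0.1473]
ee_rot: [0.708, 0.707, 0.001, 0.001]
ft_force: [0.1, -0.4, -0.5]
grip_width: 0.587
grasp_force: 21.4
```

Call:
jog_arm(
  deltas=[
    {"rotation":[0,0,0],"offset":[-0.032,0.0195,0],"gripper":0.4},
    {"rotation":[0,0,0],"offset":[-0.032,0.0195,0],"gripper":0.4},
    {"rotation":[0,0,0],"offset":[-0.032,0.0195,0],"gripper":0.4},
    {"rotation":[0,0,0],"offset":[-0.032,0.0195,0],"gripper":0.4},
    {"rotation":[0,0,0],"offset":[-0.032,0.0195,0],"gripper":0.4},
    {"rotation":[0,0,0],"offset":[-0.032,0.0195,0],"gripper":0.4},
    {"rotation":[0,0,0],"offset":[-0.032,0.0195,0],"gripper":0.4},
    {"rotation":[0,0,0],"offset":[-0.032,0.0195,0],"gripper":0.4},
    {"rotation":[0,0,0],"offset":[-0.032,0.0195,0],"gripper":0.4},
    {"rotation":[0,0,0],"offset":[0,0,0],"gripper":0.4},
    {"rotation":[0,0,0],"offset":[0,0,0],"gripper":0.4},
    {"rotation":[0,0,0],"offset":[0,0,0],"gripper":0.4},
  ],
)

```text
clock: 21.6
position: [0.5959, -0.1315, 0.1452]
ee_rot: [0.707, 0.707, -0.0, -0.001]
ft_force: [-0.1, 1.2, -0.4]
grip_width: 0.587
grasp_force: 21.4
```

Call:
jog_arm(
  deltas=[
    {"rotation":[0,0,0],"offset":[-0.0015,0.001,0.03],"gripper":0.4},
    {"rotation":[0,0,0],"offset":[0,0,0.03],"gripper":0.4},
    {"rotation":[0,0,0],"offset":[0,0,0.03],"gripper":0.4},
    {"rotation":[0,0,0],"offset":[0,0,0.013],"gripper":0.4},
    {"rotation":[0,0,0],"offset":[0,0,0.005],"gripper":0.4},
    {"rotation":[0,0,0],"offset":[0,0,0],"gripper":0.4},
    {"rotation":[0,0,0],"offset":[0,0,0],"gripper":0.4},
    {"rotation":[0,0,0],"offset":[0,0,0.001],"gripper":0.65},
    {"rotation":[0,0,0],"offset":[0,0,0],"gripper":0.75},
    {"rotation":[0,0,0],"offset":[0,0,0],"gripper":0.8},
    {"rotation":[0,0,0],"offset":[0,0,0],"gripper":0.8},
    {"rotation":[0,0,0],"offset":[0,0,0],"gripper":0.8},
    {"rotation":[0,0,0],"offset":[0,0,-0.03],"gripper":0.8},
    {"rotation":[0,0,0],"offset":[0,0,-0.04],"gripper":0.8},
    {"rotation":[0,0,0],"offset":[0,0,-0.04],"gripper":0.95},
    {"rotation":[0,0,0],"offset":[0,0,0],"gripper":0.95},
    {"rotation":[0,0,0],"offset":[0,0,0],"gripper":0.95},
  ],
)

```text
clock: 23.3
position: [0.598, -0.1345, 0.1482]
ee_rot: [0.707, 0.707, 0.0, 0.001]
ft_force: [0.1, -1.7, -0.7]
grip_width: 0.951
grasp_force: 0.0
```

Call:
jog_arm(
  deltas=[
    {"rotation":[0,0,0],"offset":[0.0242,-0.0316,0],"gripper":0.95},
    {"rotation":[0,0,0],"offset":[0.0242,-0.0316,0],"gripper":0.95},
    {"rotation":[0,0,0],"offset":[0.0242,-0.0316,0],"gripper":0.95},
    {"rotation":[0,0,0],"offset":[0.0242,-0.0316,0],"gripper":0.95},
    {"rotation":[0,0,0],"offset":[0.0242,-0.0316,0],"gripper":0.95},
    {"rotation":[0,0,0],"offset":[0,0,0],"gripper":0.95},
    {"rotation":[0,0,0],"offset":[0,0,0.04],"gripper":0.95},
    {"rotation":[0,0,0],"offset":[0,0,0.04],"gripper":0.95},
    {"rotation":[0,0,0],"offset":[0,0,0.03],"gripper":0.95},
    {"rotation":[0,0,0],"offset":[0,0,0],"gripper":0.95},
    {"rotation":[0,0,0],"offset":[0,0,0],"gripper":0.95},
    {"rotation":[0,0,0],"offset":[0,0,0],"gripper":0.95},
  ],
)

```text
clock: 24.5
position: [0.4407, -0.0132, 0.0386]
ee_rot: [0.707, 0.707, 0.001, 0.001]
ft_force: [0.7, 0.3, 0.5]
grip_width: 0.947
grasp_force: 0.0
```

```bash
python3 - <<'E'
from h import *
a=cv2.resize(imaging.camera("scene")[90:270,180:400],None,fx=3,fy=3)
cv2.imwrite("pics/c8.png",a)
E
```

```text
(no output)
```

View pics/c8.png

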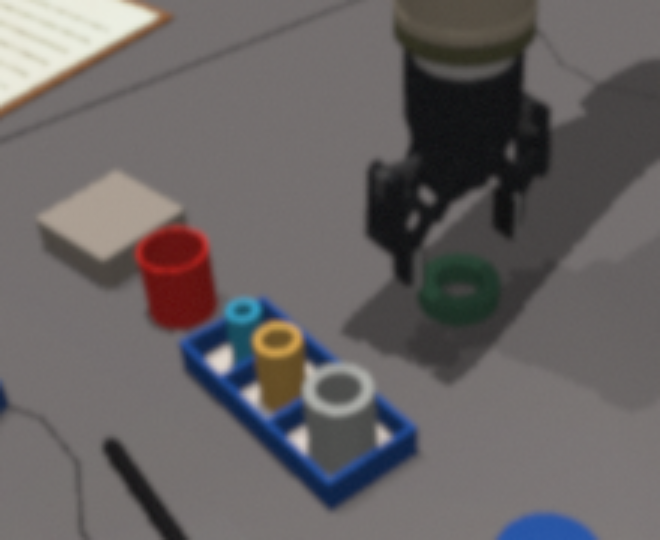

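The cup stands in the gap at (175,280), clear of the block and tote, and the bushings are fine. The open fingers straddle the ring at (460,288), so I'm descending and grasping.

Call:
jog_arm(
  deltas=[
    {"rotation":[0,0,0],"offset":[0,0,0.012],"gripper":0.95},
    {"rotation":[0,0,0],"offset":[0,0,0.0105],"gripper":0.95},
    {"rotation":[0,0,0],"offset":[0,0,0],"gripper":0.95},
    {"rotation":[0,0,0],"offset":[0,0,0],"gripper":0.8},
    {"rotation":[0,0,0],"offset":[0,0,0],"gripper":0.7},
    {"rotation":[0,0,0],"offset":[0,0,0],"gripper":0.6},
    {"rotation":[0,0,0],"offset":[0,0,0],"gripper":0.5},
    {"rotation":[0,0,0],"offset":[0,0,0],"gripper":0.5},
    {"rotation":[0,0,0],"offset":[0,0,0],"gripper":0.5},
    {"rotation":[0,0,0],"offset":[0,0,0],"gripper":0.5},
  ],
  newtons=50,
)

```text
clock: 25.55
position: [0.4403, -0.0131, 0.0156]
ee_rot: [0.707, 0.707, 0.0, 0.001]
ft_force: [-2.2, -0.1, 8.2]
grip_width: 0.669
grasp_force: 52.4
```

Call:
jog_arm(
  deltas=[
    {"rotation":[0,0,0],"offset":[0,0,-0.01],"gripper":0.5},
    {"rotation":[0,0,0],"offset":[0,0,-0.03],"gripper":0.5},
    {"rotation":[0,0,0],"offset":[0,0,-0.04],"gripper":0.5},
    {"rotation":[0,0,0],"offset":[0,0,-0.04],"gripper":0.5},
    {"rotation":[0,0,0],"offset":[0,0,0],"gripper":0.5},
    {"rotation":[0,0,0],"offset":[0,0,0],"gripper":0.5},
  ],
)

```text
clock: 26.15
position: [0.4399, -0.0135, 0.1355]
ee_rot: [0.708, 0.707, 0.0, 0.001]
ft_force: [0.1, -0.3, -2.1]
grip_width: 0.666
grasp_force: 55.3
```

```bash
python3 - <<'E'
from h import *
a=cv2.resize(imaging.camera("scene")[80:230,220:400],None,fx=4,fy=4)
cv2.imwrite("pics/c9.png",a)
E
```

View pics/c9.png

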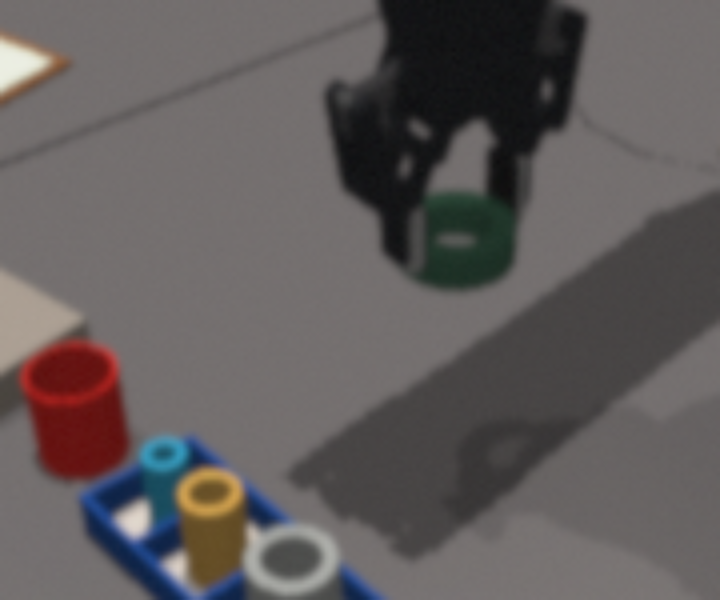

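The ring is held level at (460,240), with the pads at (410,240) and (510,190). I'll check how well it is centred in the jaws.

```bash
python3 - <<'E'
from h import *
for n,b in(("scene",(310,110,360,170)),("top",(290,170,360,250))):
    try:
        c=blob(imaging.camera(n),(60,50,15),(95,255,255),b); print(n,rect(c),cast(n,cen(c),.13).round(4))
    except ValueError: print(n,"none")
E
```

```text
scene [325.1, 127.8, 23.3, 23.9] [ 0.4331 -0.0112]
top [351.8, 169.6, 2.9, 1.3] [ 0.564  -0.0483]
```

Call:
jog_arm(
  deltas=[
    {"rotation":[0,0,0],"offset":[-0.0366,0.0265,0],"gripper":0.5},
    {"rotation":[0,0,0],"offset":[-0.0366,0.0265,0],"gripper":0.5},
    {"rotation":[0,0,0],"offset":[-0.0366,0.0265,0],"gripper":0.5},
    {"rotation":[0,0,0],"offset":[-0.0366,0.0265,0],"gripper":0.5},
    {"rotation":[0,0,0],"offset":[-0.0366,0.0265,0],"gripper":0.5},
    {"rotation":[0,0,0],"offset":[-0.0366,0.0265,0],"gripper":0.5},
    {"rotation":[0,0,0],"offset":[0,0,0],"gripper":0.5},
    {"rotation":[0,0,0],"offset":[0,0,0],"gripper":0.5},
    {"rotation":[0,0,0],"offset":[0,0,0.04],"gripper":0.5},
    {"rotation":[0,0,0],"offset":[0,0,0.03],"gripper":0.5},
    {"rotation":[0,0,0],"offset":[0,0,0],"gripper":0.5},
    {"rotation":[0,0,0],"offset":[0,0,0],"gripper":0.5},
    {"rotation":[0,0,0],"offset":[0,0,0],"gripper":0.5},
  ],
)

```text
clock: 27.6
position: [0.5995, -0.2325, 0.0668]
ee_rot: [0.707, 0.707, 0.001, 0.001]
ft_force: [-0.5, 0.2, -2.0]
grip_width: 0.667
grasp_force: 55.4
```

Call:
jog_arm(
  deltas=[
    {"rotation":[0,0,0],"offset":[0,0,0.012],"gripper":0.5},
    {"rotation":[0,0,0],"offset":[0,0,0.006],"gripper":0.5},
    {"rotation":[0,0,0],"offset":[0,0,0.002],"gripper":0.5},
    {"rotation":[0,0,0],"offset":[0,0,0],"gripper":0.5},
    {"rotation":[0,0,0],"offset":[0,0,0],"gripper":0.5},
    {"rotation":[0,0,0],"offset":[0,0,0.0005],"gripper":0.7},
    {"rotation":[0,0,0],"offset":[0,0,0],"gripper":0.8},
    {"rotation":[0,0,0],"offset":[0,0,0],"gripper":0.95},
    {"rotation":[0,0,0],"offset":[0,0,0],"gripper":0.95},
    {"rotation":[0,0,0],"offset":[0,0,0],"gripper":0.95},
    {"rotation":[0,0,0],"offset":[0,0,-0.03],"gripper":0.95},
    {"rotation":[0,0,0],"offset":[0,0,-0.04],"gripper":0.95},
    {"rotation":[0,0,0],"offset":[0,0,-0.05],"gripper":0.95},
    {"rotation":[0,0,0],"offset":[-0.04,-0.03,-0.02],"gripper":0.95},
    {"rotation":[0,0,0],"offset":[-0.04,-0.03,0],"gripper":0.95},
    {"rotation":[0,0,0],"offset":[-0.04,-0.03,0],"gripper":0.95},
    {"rotation":[0,0,0],"offset":[-0.04,-0.03,0],"gripper":0.95},
    {"rotation":[0,0,0],"offset":[-0.04,-0.03,0],"gripper":0.95},
    {"rotation":[0,0,0],"offset":[0,0,0],"gripper":0.95},
    {"rotation":[0,0,0],"offset":[0,0,0],"gripper":0.95},
  ],
)

```text
clock: 29.6
position: [0.4494, -0.431, 0.1828]
ee_rot: [0.708, 0.706, 0.0, -0.0]
ft_force: [0.3, 0.2, -0.3]
grip_width: 0.952
grasp_force: 0.0
```

```bash
python3 - <<'E'
from h import *
S={n:imaging.camera(n) for n in("top","scene")}
a=cv2.resize(S["top"][130:200,220:460],None,fx=3.3,fy=3.3); b=cv2.resize(S["scene"][120:260,170:370],None,fx=2.6,fy=2.6)
o=np.zeros((600,800,3),np.uint8);o[:a.shape[0],:a.shape[1]]=a;o[235:235+b.shape[0],:b.shape[1]]=b[:365]
cv2.imwrite("pics/c10.png",o)
for nm,lo,hi,b1,b2,z in[("ring",(55,50,20),(95,255,255),(395,135,450,195),(185,125,255,190),.04),("cup",(0,140,50),(179,255,255),(360,140,410,195),(215,150,275,215),.0275)]:
    for n,b in(("top",b1),("scene",b2)):
        c=blob(S[n],lo,hi,b); print(nm,n,rect(c),cast(n,cen(c),z).round(4))
E
```

```text
ring top [413.8, 152.6, 23.1, 22.6] [ 0.6009 -0.2334]
ring scene [201.3, 145.6, 26.4, 20.8] [ 0.5956 -0.236 ]
cup top [375.6, 153.3, 20.3, 21.4] [ 0.6023 -0.1354]
cup scene [224.6, 164.6, 49.8, 49.8] [ 0.595  -0.0958]
```

View pics/c10.png

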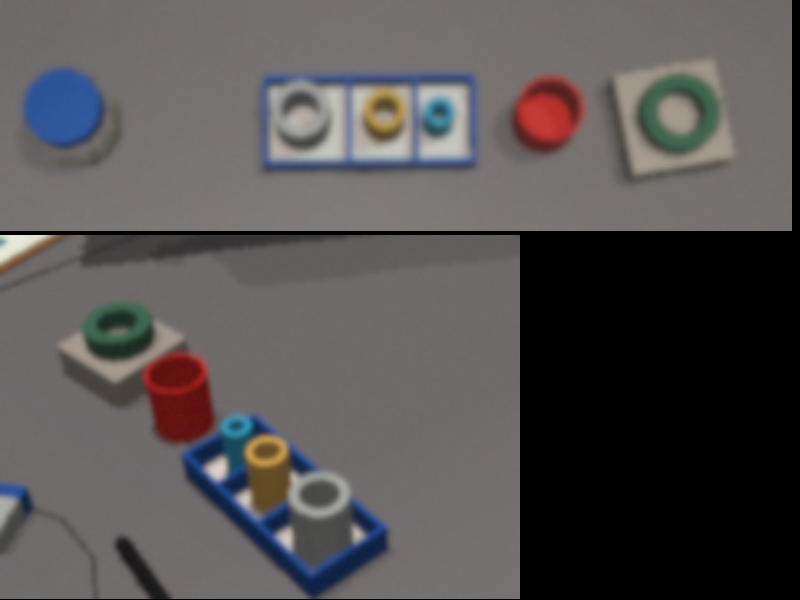

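The ring lies flat on the block at top-crop (680,112), about 3 mm from its centre. The cup at (548,112) is clear on both sides, all three bushings are in their compartments, and the jar is unmoved. I'm handing in.

```bash
python3 -c "
from workcell import workorder
print(workorder.hand_in())"
```

```text
the job is handed in; nothing more can be done
None
```

The job is handed in: the last images showed all three bushings upright in their matching compartments, the ring flat on the block about 3 mm off centre, the cup clear in the gap and the jar where it was; hand-in returned no verdict.

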